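# Shut the draught cover and tare the balance

### The arm

A 6-joint arm with a two-finger parallel gripper is mounted at the origin on the work surface. World frame = base frame: x ahead of the robot, y to its left, z up, the work surface at z = 0. Lengths are in m, angles in degrees, forces in N, time in s.
With the tool pointing down it reaches from about 0.4 to 0.825 m from the base axis. Payload 7 kg.
Tool frame: the origin (TCP) lies at the very end of the fingers, on their centre line; the grasp point (between the pads) lies 19 mm behind it (r.hold_point_z is the distance from the TCP to the grasp point, in m); x points along the fingers, y is the direction in which the jaws open and shut, and the axes are right-handed (so a half turn about x gives the same grasp; the last joint's range is limited). The gripper opens to 88 mm and grips with 3 to 60 N. Pads are 19 mm wide; open, the fingers measure 130 mm over their backs; the gripper's body (78 mm by 193 mm) begins 47 mm behind the grasp point.
Start: joints at [-53.107, 20.546, 0.682, 0, -70.136, -16.507], TCP at [0.235, -0.633, 0.227] pointing down, gripper open.
Joint ranges: [-176.03, 176.03], [-82.01, 121.73], [-58.28, 71.71], [-173.87, 95.51], [-174.79, -0.11], [-173.66, 173.66]. Speed limits (degrees/s): [136.94, 136.94, 172.46, 180, 180, 180].

### API

Orientations are given as [roll, pitch, yaw] about the fixed x, y, z axes, in that order (R = Rz(yaw) Ry(pitch) Rx(roll)).
In Python, from plant import r gives the robot as it stands. The module is installed in compiled form; this text tells all that it offers.
- The arm moves only by the shell command python3 -m creep 'ROWS' [FORCE]. ROWS is JSON, a list of rows, each a list of 7 numbers: the turn, a rotation vector about the tool's x, y, z in rad, then the shift along the tool's x, y, z in cm, then the opening in per cent of the stroke, from 0 (shut) to 100 (fully open). In form: [[rx, ry, rz, x, y, z, fingers], ...]. A call has 1 to 8 rows; each row shifts and turns the commanded pose from where the row before left it, along the tool's axes as they then stand; what a row does not reach is not made up. A row lasts 1/10 s, in which the tool goes at most 50 mm and 8.59 degrees, less where a joint would pass 70% of its speed; a pose out of reach is approached as far as the arm can. A call is refused whole if a number of a shift passes 5 or a number of a turn 0.15, either way. A call with a gripper value outside its range is refused whole. The fingers move at their own pace and stop on an object; FORCE is the grip in N (left out, the last holds). Time passes only in rows, so rows that do not move let the fingers close. It gives the time, the measured TCP pose, the force and the opening at its end, in the units of the state.
- r.get_state(): the state, without advancing time (a new reading comes with each control period).
- r.capture(name): name is "scene" or "side" or "wrist"; returns (picture, depth): 480x640x3 uint8, blue, green, red; 480x640 float32, m along the optical axis (not along the pixel's ray), 0 where there is no reading.
- r.camera_info(name): a dict with "fovy" (degrees; the focal length in pixels is half the picture's height over the tangent of half this angle, whatever the lens; pixels are square), "cx", "cy" (the principal point, pixels), "camera_from_world" (4x4, takes a point from world to camera coordinates). Camera axes: x right, y down, z forward; pixel columns grow to the right and rows downward; lengths in m; the calibration is good to about 2 mm. A picture is of the moment at which its call begins: read the wrist's pose just before it. camera_info takes no time and is no camera call; for the wrist camera it gives the pose at the moment of the call.
- r.close_job(): hands the job in, once; it reports no verdict.
Trained networks look in the newest picture that a camera, given by its name, has taken for a name from the list of things; names that differ only in an ending like _2 or _b are one class to them, and where a whole thing is asked for, a point or a joint stands for the part that bears it (a point fixed in the world has none). Each returns a list of dicts, best first, with "score" (0 to 1); they miss things now and then, are a little off and sometimes report something else, mostly with a low value. They report only what shows in the picture. A call takes as long as a camera call. They do not tell look-alikes from the thing itself.
- r.look_for(query, camera): "rect" ([left, top, right, bottom] in pixels, round what is visible of it).
- r.masks_of(query, camera): "pixels" (480x640 bool, what is visible of it) and "rect" ([left, top, right, bottom] in pixels, round what is visible of it).
The state is a dict: "time_s": time; "joints": joint angles; "qd": joint speeds; "joint_torque": joint torques, N m; "tcp_pos": TCP position; "eef_rot": TCP orientation; "contact_force": force on the tool from outside, world axes, zero at the start; "moment": the same for the moment, N m; "gripper_width": finger opening in m.
Only numpy, scipy, OpenCV 4.12 (cv2) and the standard library are available. Lean on these libraries where they do the work, as an engineer would, in place of code of your own. Each camera call takes 0.05 s, during which the arm holds its last target. There are 200 camera calls.

### The job

Tare the furnace-room balance with the crucible left on its pan: with the fingertips, push the sliding draught cover gently by its outer edge until it is fully shut, and only then press the long bar-shaped tare key gently all the way down and let it come back up. Do not press the other keys, do not disturb the crucible on the pan or anything else on the bench, and pick nothing up.

Things in the scene. Friction and masses are not known exactly. Their poses are not given: they have to be found in the camera images.
- balance: white balance, fixed, base 280 (its x) x 220 (its y) x 60 high (mm). Origin: centre of its footprint on the bench; +x to its rear, +y to its left seen from the keys in front. A clear open-topped case, 160 (x) x 170 (y), centred at x = +45, stands on its rear part, up to 115. Four keys in a row along y on the flat front part at x = -100, 52 apart; which key is where varies
- cover_edge (a point): on the top edge of the sliding cover's outer (+y) side, at x = 25, y = 95 + opening, z = 128 mm in the balance's frame. The cover is a flat framed clear slab 170 (x) x 190 (y) x 12 thick, underside 116 and top 128 above the bench, its middle at x = 45; this side is upright and flat along balance x, from 65 in front of this point to 105 behind it
- cover (a joint): how far the cover is open, m: 0 fully shut against its cushioned stop, up to 0.10 slid to the balance's +y; pushed towards the balance's -y it shuts. It slides with about 1.5 N of friction, stays where left, and cannot be lifted off
- bar_key_top (a point): middle of the top of the tare key, the long bar-shaped key, 16 (balance x) x 40 (balance y). Like all keys it stands 10 proud of the panel (top 70 above the bench), goes straight down 4, and springs back; it starts to move at 1.2 N and is fully down at 4 N
- bar_key_base: thin white surround, 30 x 46 mm, flat on the panel at height 60, that carries the tare key; origin at its centre, axes as the balance
- bar_key (a joint): tare key travel, m: 0 up, 0.004 fully down
- round_key_top (a point): middle of the top of the round, 20 across key; leave alone
- round_key (a joint): travel of the round key, m: 0 up, 0.004 fully down
- square_key_top (a point): middle of the top of the square, 20 x 20 key; leave alone
- square_key (a joint): travel of the square key, m: 0 up, 0.004 fully down
- cross_key_top (a point): middle of the top of the plus-shaped, 22 across key; leave alone
- cross_key (a joint): travel of the cross key, m: 0 up, 0.004 fully down
- pan_crucible: small white open crucible standing on the balance pan inside the case, 36 high, 42 across the rim; origin at the centre of its underside (loose; mm)
- side_crucible: white open crucible, 46 high, 52 across the rim, standing on the bench beside the balance at its +y side, partly under the overhanging cover; origin at the centre of its underside (loose; mm)
- weight: brass 200 g knobbed weight, 48 high, 32 across, on the bench at the balance's -y side; origin at the centre of its underside (loose; mm)
- spatula: spatula 160 long lying on the bench in front of the keys; origin on its underside (loose; mm)
- flux_jar: closed jar 75 high, 60 across, on the bench at the robot's left; origin at the centre of its underside (loose; mm)
- brush: brush 200 long lying on the bench at the robot's left; origin on its underside (loose; mm)
- firebrick: cream firebrick 114 x 230 x 64 high lying on the bench at the robot's right; origin at the centre of its underside (loose; mm)
Things that resemble listed ones, but are neither listed nor needed, are in the scene too. What is shaped like the brush but turquoise or yellow is not meant. Leave any blue or yellow look-alike of the spatula alone.

How it is judged (in metres and radians):
On the way, in this order (a step that is already met when the one before it is completed fails the run):
1. the draught cover is fully shut (within 4 mm of its stop) (value of joint cover below 0.004 m), for 0.2 s.
2. the bar-shaped tare key is pressed down (at least 2.5 of its 4 mm), by the fingers (value of joint bar_key above 0.0025 m and contact force between the fingers and bar_key_base above 0.5 N), for 0.05 s.
At the end, for the whole second after the job is handed in: The cover is within 4 mm of fully shut, all four keys are up (within 1 mm), the crucible on the pan is within 6 mm and every other loose thing within 15 mm of where it started, all at rest (value of joint cover below 0.004 m and value of joint each of bar_key, round_key, square_key, cross_key below 0.001 m and distance of pan_crucible from where it was at the start of the episode below 0.006 m and distance of each of side_crucible, weight, spatula, flux_jar, brush, firebrick from where it was at the start of the episode below 0.015 m and linear speed of each of pan_crucible, side_crucible, weight, spatula, flux_jar, brush, firebrick below 0.02 m/s); the robot touches nothing.
It fails at once if the tare key is pressed while the cover is still open by more than 8 mm (value of joint bar_key above 0.0015 m and value of joint cover above 0.008 m).
It fails at once if another key is pressed by more than 1.5 mm (value of joint any of round_key, square_key, cross_key above 0.0015 m).
It fails at once if the crucible on the pan is moved by more than 6 mm or lifted, or touched by the robot (distance of pan_crucible from where it was at the start of the episode above 0.006 m or contact force between any of the arm, the fingers and pan_crucible above 0.3 N).
It fails at once if another loose thing is moved or lifted by more than 15 mm (distance of any of side_crucible, weight, spatula, flux_jar, brush, firebrick from where it was at the start of the episode above 0.015 m).
It fails at once if the cover, the balance or a key is pushed harder than 30 N (contact force between any of the fingers, the arm and balance above 30 N or contact force between any of the fingers, the arm and bar_key_base above 30 N).
It also fails if it takes over 42 s, if anything falls off the work surface, if the arm or the gripper's body presses on something with over 40 N, if the wrist force passes 120 N, or if a joint passes its speed limit or range.

## Working session

There is one attempt and no reset: what is moved stays moved. The work goes in short steps, Python scripts to look and compute and a shell command to move; the robot and the scene stay as the last step left them, time stands still between calls to the robot, and variables do not carry over. Pictures are saved under pics/ and viewed, about 8 in all and at most 12, crops included, and the job is handed in when it is done.

```bash
mkdir -p pics; cat > h.py <<'E'
import numpy as np, cv2
from plant import r
def cap(n):
    ci=r.camera_info(n); img,d=r.capture(n); return img,d,ci
def world(ci,d,us,vs,z=None):
    f=240/np.tan(np.radians(ci['fovy'])/2); us=np.asarray(us);vs=np.asarray(vs)
    zz=d[vs,us]
    p=np.stack([(us-ci['cx'])/f*zz,(vs-ci['cy'])/f*zz,zz,np.ones_like(zz)],-1)
    return (p@np.linalg.inv(ci['camera_from_world']).T)[...,:3]
E
python3 - <<'E'
from h import *
s=r.get_state(); print(s)
for n in ['scene','side']:
    img,d,ci=cap(n); cv2.imwrite(f'pics/{n}1.png',img); np.savez(f'{n}1.npz',img=img,d=d,**ci)
    for q in ['balance','cover_edge','bar_key_base','bar_key_top','round_key_top','square_key_top','cross_key_top','side_crucible','weight','spatula']:
        print(n,q,[(np.round(x['rect']).tolist(),round(x['score'],2)) for x in r.look_for(q,n)[:3]])
E
```

```text
{'time_s': 0.0, 'joints': array([-5.31094213e+01,  2.05920118e+01,  6.33198250e-01, -2.00359271e-02,
       -7.01341703e+01, -1.65071559e+01]), 'qd': array([ 0.01567671,  0.085272  , -0.04022018, -0.10142756, -0.05498579,
       -0.08920796]), 'joint_torque': array([ 1.15142561e-04, -5.82725573e+01,  2.93065470e+01,  6.99709922e+00,
        7.22651108e-03, -1.63213567e-04]), 'tcp_pos': array([ 0.23491275, -0.63228735,  0.22561206]), 'eef_rot': array([ 95.05772516,  89.90512715, 115.43432401]), 'contact_force': array([-0.19016786,  0.18871562, -0.32734744]), 'moment': array([-0.01329717,  0.01111505,  0.00190689]), 'gripper_width': 0.08754933589957803}
scene balance [([209.0, 231.0, 334.0, 348.0], 0.67), ([68.0, 228.0, 149.0, 318.0], 0.48)]
scene cover_edge [([239.0, 249.0, 335.0, 321.0], 0.88)]
scene bar_key_base []
scene bar_key_top [([256.0, 238.0, 272.0, 247.0], 0.51)]
scene round_key_top [([240.0, 235.0, 248.0, 247.0], 0.57)]
scene square_key_top [([280.0, 242.0, 289.0, 247.0], 0.63)]
scene cross_key_top [([299.0, 240.0, 309.0, 255.0], 0.59)]
scene side_crucible [([331.0, 287.0, 
[... 212 characters left out ...]
95.0, 378.0, 225.0], 0.55)]
side balance [([241.0, 177.0, 355.0, 265.0], 0.59), ([328.0, 215.0, 337.0, 227.0], 0.25), ([319.0, 133.0, 391.0, 176.0], 0.23)]
side cover_edge [([241.0, 183.0, 314.0, 241.0], 0.88), ([242.0, 177.0, 357.0, 264.0], 0.55)]
side bar_key_base [([328.0, 215.0, 333.0, 228.0], 0.52)]
side bar_key_top [([329.0, 218.0, 336.0, 229.0], 0.46)]
side round_key_top [([227.0, 368.0, 254.0, 398.0], 0.45)]
side square_key_top [([238.0, 182.0, 315.0, 240.0], 0.51), ([322.0, 228.0, 325.0, 235.0], 0.48)]
side cross_key_top []
side side_crucible [([257.0, 249.0, 275.0, 268.0], 0.52)]
side weight []
side spatula [([333.0, 228.0, 367.0, 268.0], 0.74), ([386.0, 212.0, 411.0, 239.0], 0.6)]
```

```bash
python3 - <<'E'
from h import *
a=cv2.imread('pics/scene1.png')[170:370,160:410]
cv2.imwrite('pics/crop1.png',cv2.resize(a,None,fx=3,fy=3,interpolation=cv2.INTER_CUBIC)) 
z=np.load('scene1.npz'); ci=z
d=z['d']
for u,v in [(264,243),(244,241),(284,245),(304,247),(342,292),(219,250),(276,230)]:
    print((u,v),world(ci,d,[u],[v]).round(3))
# panel points
vs,us=np.mgrid[228:350,205:360]; w=world(ci,d,us.ravel(),vs.ravel())
for lo,hi in [(.055,.064),(.066,.074),(.122,.134)]:
    m=(w[:,2]>lo)&(w[:,2]<hi); print(lo,m.sum()); 
    if m.sum()>8:
        p=w[m][:,:2].astype(np.float32); print(cv2.minAreaRect(p), p.min(0),p.max(0))
E
```

```text
(264, 243) [[ 0.455 -0.138  0.068]]
(244, 241) [[ 0.447 -0.186  0.075]]
(284, 245) [[ 0.466 -0.089  0.067]]
(304, 247) [[ 0.482 -0.041  0.071]]
(342, 292) [[0.598 0.034 0.031]]
(219, 250) [[ 0.434 -0.253  0.034]]
(276, 230) [[ 0.369 -0.104  0.013]]
0.055 2701
((0.5536193251609802, -0.13801917433738708), (0.2192779779434204, 0.28103452920913696), 76.23563385009766) [ 0.39539564 -0.27387366] [ 0.71327114 -0.00183489]
0.066 437
((0.5619944930076599, -0.13912175595760345), (0.17518222332000732, 0.23630186915397644), 76.31706237792969) [ 0.42873478 -0.25038615] [ 0.6966636 -0.0285505]
0.122 5701
((0.6103726625442505, -0.09024982899427414), (0.19011493027210236, 0.17464426159858704), 76.40360260009766) [ 0.5075159  -0.20073196] [0.7153116  0.02118349]
```

View pics/crop1.png

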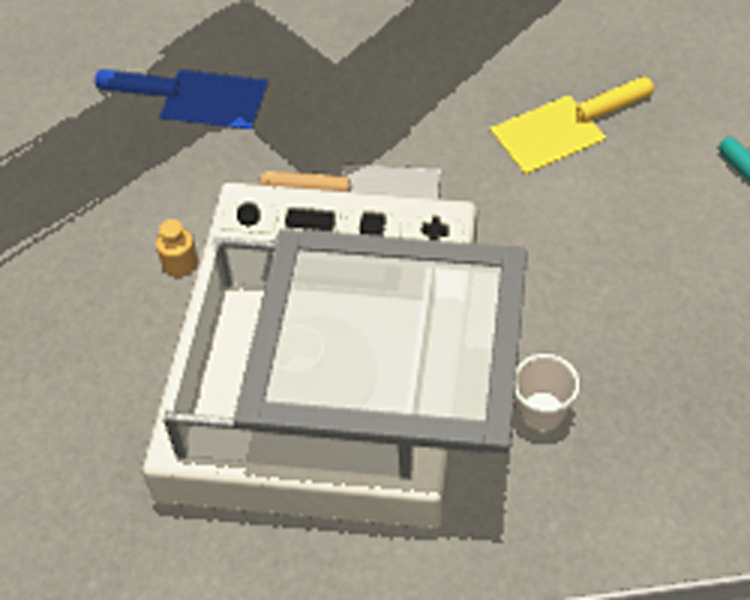

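View pics/side1.png

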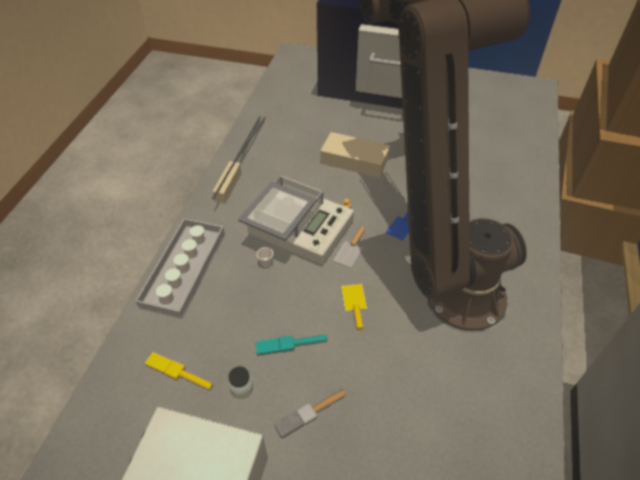

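The scene crop shows the balance with its keys at the top, toward the robot. From left to right they are round (244,241), bar (264,243), square (284,245) and cross (304,247), so the long bar is the second one. The cover is slid about 60 mm to the right (+y). The spatula meant is the orange/grey one in front of the keys, and it stays untouched.

Next I work out the move.

```bash
cat >> h.py <<'E'
from scipy.spatial.transform import Rotation as Ro
O=np.array([.5536,-.138]); YAW=-13.7
def loc(x,y,z,O=O,yaw=YAW):
    a=np.radians(yaw); return np.array([O[0]+x*np.cos(a)-y*np.sin(a),O[1]+x*np.sin(a)+y*np.cos(a),z])
def tobal(p,O=O,yaw=YAW):
    a=np.radians(yaw); q=np.asarray(p)[:2]-O; return np.array([q[0]*np.cos(a)+q[1]*np.sin(a),-q[0]*np.sin(a)+q[1]*np.cos(a),p[2]])
def plan(target,yaw=YAW,O=O):
    s=r.get_state(); R=Ro.from_euler('xyz',s['eef_rot'],degrees=True)
    b=[]
    for sg in (1,-1):
        yy=sg*np.array([-np.sin(np.radians(yaw)),np.cos(np.radians(yaw)),0]); xx=np.array([0,0,-1.])
        T=Ro.from_matrix(np.stack([xx,yy,np.cross(xx,yy)],1)); b.append((R.inv()*T).as_rotvec())
    print('t',s['time_s'],'tcp',s['tcp_pos'].round(4),'bal',tobal(s['tcp_pos'],O,yaw).round(4),'F',s['contact_force'].round(2),'w',round(s['gripper_width'],4),'j',s['joints'].round(1))
    print('turns rad',[x.round(4).tolist() for x in b]); 
    for x in b: print('shift cm after that turn',((R*Ro.from_rotvec(x)).inv().apply(target-s['tcp_pos'])*100).round(2))
    print('shift cm now',(R.inv().apply(target-s['tcp_pos'])*100).round(2))
E
python3 -c "
from h import *
plan(loc(-.1,-.026,.227))"
```

```text
t 1.1 tcp [ 0.2351 -0.6327  0.2265] bal [-0.1923 -0.5561  0.2265] F [ 0.7 -0.5  0.2] w 0.0874 j [-53.1  20.5   0.7   0.  -70.1 -16.5]
turns rad [[0.5949, -0.0001, -0.0001], [-2.5467, 0.0001, -0.0001]]
shift cm after that turn [-5.000e-02  5.301e+01  9.230e+00]
shift cm after that turn [-5.000e-02 -5.301e+01 -9.230e+00]
shift cm now [-0.05 38.73 37.35]
```

```bash
python3 -m creep '[[0.149,0,0,-1.3,0,0,0],[0.149,0,0,-1.3,0,0,0],[0.149,0,0,-1.3,0,0,0],[0.148,0,0,-1.4,0,0,0],[0,0,0,0,4.4,0.8,0],[0,0,0,0,4.4,0.8,0],[0,0,0,0,4.4,0.8,0],[0,0,0,0,4.4,0.8,0]]' 20 && python3 -m creep '[[0,0,0,0,4.4,0.7,0],[0,0,0,0,4.4,0.7,0],[0,0,0,0,4.4,0.7,0],[0,0,0,0,4.4,0.7,0],[0,0,0,0,4.4,0.7,0],[0,0,0,0,4.4,0.7,0],[0,0,0,0,2,0.5,0],[0,0,0,0,0,0,0]]'; python3 - <<'E'
from h import *
plan(loc(-.1,-.026,.28))
img,d,ci=cap('wrist'); cv2.imwrite('pics/w1.png',img); np.savez('w1.npz',img=img,d=d,**ci)
for q in ['bar_key_top','bar_key_base','round_key_top','square_key_top','cross_key_top','cover_edge']:
    for x in r.look_for(q,'wrist')[:2]:
        L=x['rect']; u,v=int((L[0]+L[2])/2),int((L[1]+L[3])/2); w=world(ci,d,[u],[v])[0]
        print(q,np.round(L),round(x['score'],2),w.round(4),tobal(w).round(4))
E
```

```text
time_s: 1.9
tcp_pos: [0.3082, -0.4678, 0.2796]
eef_rot: [-24.2, 90.0, -37.9]
contact_force: [1.2, -0.5, 0.1]
gripper_width: 0.029
time_s: 2.7
tcp_pos: [0.4219, -0.2024, 0.2799]
eef_rot: [20.2, 89.9, 6.7]
contact_force: [-0.4, -0.9, 0.1]
gripper_width: 0.0004
t 2.7 tcp [ 0.4219 -0.2024  0.2799] bal [-0.1127 -0.0938  0.2799] F [-0.37 -0.92  0.09] w 0.0004 j [  -1.4   -1.4  -19.3   -0.   -72.1 -102.1]
turns rad [[0.0033, 0.0011, -0.0004], [-3.1383, 0.0006, 0.0017]]
shift cm after that turn [-0.01  6.78  1.27]
shift cm after that turn [-0.01 -6.78 -1.27]
shift cm now [-0.    6.78  1.29]
bar_key_top [372. 205. 416. 221.] 0.85 [ 0.4495 -0.1401  0.0691] [-0.1007 -0.0267  0.0691]
bar_key_base [369. 199. 419. 228.] 0.77 [ 0.4504 -0.1403  0.0693] [-0.0998 -0.0267  0.0693]
round_key_top [327. 204. 349. 224.] 0.76 [ 0.439  -0.1926  0.0687] [-0.0984 -0.0802  0.0687]
square_key_top [433. 204. 459. 223.] 0.97 [ 0.4618 -0.0921  0.0699] [-0.1001  0.0229  0.0699]
cross_key_top [491. 204. 512. 227.] 0.81 [ 0.4764 -0.04    0.0694] [-0.0982  0.0769  0.0694]
cover_edge [391. 293. 610. 430.] 0.91 [ 0.4029 -0.1576  0.3622] [-0.1418 -0.0548  0.3622]
cover_edge [  1. 173. 143. 395.] 0.17 [ 0.4476 -0.4746  0.0644] [-0.0232 -0.3521  0.0644]
```

View pics/w1.png

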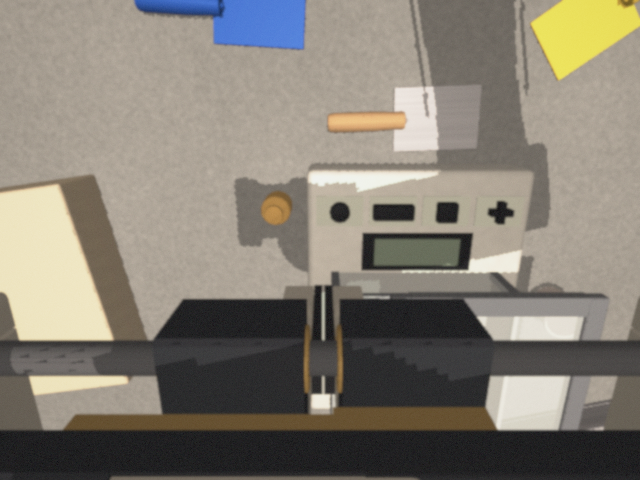

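The wrist view shows the keys in row v≈212: round u=340, bar u=394, square u=447, cross u=501. The measured key positions agree with the pose estimate to about 1–2 mm along x and 1–3 mm along y. I'm moving outboard of the cover's edge.

```bash
python3 -m creep '[[0,0,0,0,4.35,1.97,0],[0,0,0,0,4.35,1.97,0],[0,0,0,0,4.35,1.97,0],[0,0,0,0,4.35,1.97,0],[0,0,0,0,4.35,1.97,0],[0,0,0,0,4.35,1.97,0],[0,0,0,0,4.3,1.97,0],[0,0,0,0,0,0,0]]'; python3 -m creep '[[0,0,0,0,0,0,0],[0,0,0,0,0,0,0],[0,0,0,0,0,0,0]]'; python3 - <<'E'
from h import *
plan(loc(.025,.21,.114))
img,d,ci=cap('scene'); cv2.imwrite('pics/s2.png',cv2.resize(img[170:370,200:450],None,fx=3,fy=3))
E
```

```text
time_s: 3.85
tcp_pos: [0.6294, 0.0612, 0.2774]
eef_rot: [-145.8, 89.9, -159.5]
contact_force: [-0.4, -0.8, -1.7]
gripper_width: 0.0006
time_s: 4.15
tcp_pos: [0.6264, 0.0569, 0.28]
eef_rot: [29.8, 90.0, 16.0]
contact_force: [-0.2, -0.8, 0.7]
gripper_width: 0.0008
t 4.15 tcp [0.6264 0.0569 0.28  ] bal [0.0246 0.2067 0.28  ] F [-0.18 -0.76  0.7 ] w 0.0008 j [  22.9   14.6   -0.7    0.   -74.6 -126.7]
turns rad [[-0.0014, 0.0004, -0.0002], [3.1402, -0.0004, -0.0007]]
shift cm after that turn [16.6   0.33  0.04]
shift cm after that turn [16.6  -0.33 -0.04]
shift cm now [16.6   0.33  0.03]
```

```bash
python3 -m creep '[[0,0,0,2.5,0,0,0],[0,0,0,2.5,0,0,0],[0,0,0,2.5,0,0,0],[0,0,0,2.5,0,0,0],[0,0,0,2.5,0,0,0],[0,0,0,2.5,0,0,0],[0,0,0,1.1,0,0,0],[0,0,0,0.5,0,0,0]]'; python3 -m creep '[[0,0,0,0,0,0,0],[0,0,0,0,0,0,0],[0,0,0,0,0,0,0]]'; python3 - <<'E'
from h import *
plan(loc(.025,.15,.114))
img,d,ci=cap('scene'); cv2.imwrite('pics/s2.png',cv2.resize(img[170:370,200:450],None,fx=3,fy=3,interpolation=cv2.INTER_CUBIC))
E
```

```text
time_s: 5.0
tcp_pos: [0.6264, 0.0575, 0.1131]
eef_rot: [-139.7, 89.9, -153.4]
contact_force: [-0.1, 0.3, 1.2]
gripper_width: 0.0007
time_s: 5.3
tcp_pos: [0.6275, 0.0583, 0.1149]
eef_rot: [31.0, 89.9, 17.3]
contact_force: [-0.8, 0.2, -0.3]
gripper_width: 0.0002
t 5.3 tcp [0.6275 0.0583 0.1149] bal [0.0253 0.2083 0.1149] F [-0.77  0.2  -0.3 ] w 0.0002 j [  23.    21.4  -13.6    0.   -54.9 -126.7]
turns rad [[0.0, 0.0018, -0.0011], [-3.1416, 0.0017, 0.0028]]
shift cm after that turn [ 0.09 -5.83 -0.03]
shift cm after that turn [0.09 5.83 0.03]
shift cm now [ 0.08 -5.83 -0.03]
```

View pics/s2.png

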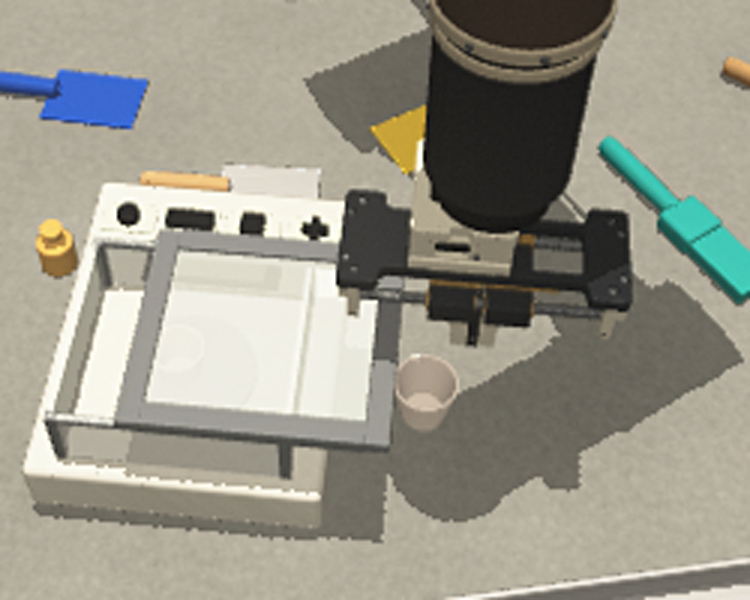

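The fingertips are just outside the cover's edge, at crop (480,340), and clear of the side crucible at (427,390). I'm pushing in small steps and watching the force.

```bash
python3 -m creep '[[0,0,0,0,-0.6,0,0],[0,0,0,0,-0.6,0,0],[0,0,0,0,-0.6,0,0],[0,0,0,0,-0.6,0,0],[0,0,0,0,-0.4,0,0],[0,0,0,0,-0.4,0,0],[0,0,0,0,-0.4,0,0],[0,0,0,0,-0.4,0,0]]'; python3 -m creep '[[0,0,0,0,-0.5,0,0],[0,0,0,0,-0.5,0,0],[0,0,0,0,-0.5,0,0],[0,0,0,0,-0.5,0,0]]';python3 - <<'E'
from h import *
plan(loc(.025,.11,.115))
E
```

```text
time_s: 6.15
tcp_pos: [0.6174, 0.0193, 0.1135]
eef_rot: [74.2, 90.0, 60.5]
contact_force: [0.0, 1.3, 0.3]
gripper_width: 0.0001
time_s: 6.55
tcp_pos: [0.6126, -0.0005, 0.1136]
eef_rot: [36.0, 90.0, 22.3]
contact_force: [0.2, 0.9, -0.6]
gripper_width: 0.0004
t 6.55 tcp [ 6.126e-01 -5.000e-04  1.136e-01] bal [0.0248 0.1476 0.1136] F [ 0.15  0.91 -0.63] w 0.0004 j [  18.2   20.1  -15.9   -0.   -54.  -121.9]
turns rad [[-0.0, 0.0001, -0.0001], [3.1416, -0.0002, -0.0002]]
shift cm after that turn [-0.14 -3.76  0.02]
shift cm after that turn [-0.14  3.76 -0.02]
shift cm now [-0.14 -3.76  0.02]
```

```bash
cat >> h.py <<'E'
def cover():
    img,d,ci=cap('scene'); vs,us=np.mgrid[228:350,205:360]; w=world(ci,d,us.ravel(),vs.ravel())
    w=w[(w[:,2]>.122)&(w[:,2]<.132)]; b=np.array([tobal(p) for p in w]); b=b[(b[:,0]>.09)&(b[:,0]<.128)]
    print('cover y range (rear strip)',np.percentile(b[:,1],[.5,50,99.5]).round(4),len(b)); return img
E
python3 -c "
from h import *
cover()"
python3 -m creep '[[0,0,0,0,-0.5,0,0],[0,0,0,0,-0.5,0,0],[0,0,0,0,-0.4,0,0],[0,0,0,0,-0.4,0,0]]'; python3 -c "
from h import *
cover()
plan(loc(.025,.11,.115))"
```

```text
cover y range (rear strip) [-0.0577  0.0362  0.1302] 1401
time_s: 7.0
tcp_pos: [0.6083, -0.018, 0.1136]
eef_rot: [20.8, 90.0, 7.1]
contact_force: [-0.2, 1.8, -0.2]
gripper_width: 0.0004
cover y range (rear strip) [-0.0759  0.0189  0.1123] 1389
t 7.05 tcp [ 0.6081 -0.0185  0.1136] bal [0.0247 0.129  0.1136] F [-0.11 -0.69  0.08] w 0.0007 j [  16.6   19.7  -16.4    0.   -53.9 -120.4]
turns rad [[-0.0004, -0.0001, 0.0002], [3.1412, 0.0003, 0.0001]]
shift cm after that turn [-0.14 -1.9   0.03]
shift cm after that turn [-0.14  1.9  -0.03]
shift cm now [-0.14 -1.9   0.03]
```

```bash
python3 -m creep '[[0,0,0,0,-0.3,0,0],[0,0,0,0,-0.3,0,0],[0,0,0,0,-0.3,0,0],[0,0,0,0,-0.3,0,0],[0,0,0,0,-0.2,0,0],[0,0,0,0,-0.1,0,0],[0,0,0,0,0,0,0]]'; python3 -m creep '[[0,0,0,0,-0.1,0,0],[0,0,0,0,-0.1,0,0],[0,0,0,0,0,0,0]]'; python3 -c "
from h import *
cover()
plan(loc(.025,.11,.115))"
```

```text
time_s: 7.75
tcp_pos: [0.6047, -0.0325, 0.1136]
eef_rot: [-113.0, 90.0, -126.7]
contact_force: [-0.6, -0.3, -0.1]
gripper_width: 0.0
time_s: 8.05
tcp_pos: [0.6043, -0.0342, 0.1136]
eef_rot: [-54.2, 90.0, -67.9]
contact_force: [-0.7, 1.2, 0.2]
gripper_width: 0.0006
cover y range (rear strip) [-0.0925  0.0017  0.0955] 1368
t 8.1 tcp [ 0.6043 -0.0342  0.1135] bal [0.0247 0.1129 0.1135] F [0.1  1.33 1.02] w 0.0004 j [  15.2   19.5  -16.8    0.   -53.7 -118.9]
turns rad [[-0.0001, -0.0, 0.0001], [3.1415, 0.0002, 0.0001]]
shift cm after that turn [-0.15 -0.29  0.03]
shift cm after that turn [-0.15  0.29 -0.03]
shift cm now [-0.15 -0.29  0.03]
```

Measured opening is about 1.5 mm. I'm nudging until the stop is felt.

```bash
python3 -m creep '[[0,0,0,0,-0.1,0,0],[0,0,0,0,0,0,0]]'; python3 -m creep '[[0,0,0,0,-0.1,0,0],[0,0,0,0,0,0,0]]'; python3 -m creep '[[0,0,0,0,-0.1,0,0],[0,0,0,0,0,0,0]]';  python3 -c "
from h import *
cover()
plan(loc(.025,.11,.115))"
```

```text
time_s: 8.3
tcp_pos: [0.6041, -0.0352, 0.1136]
eef_rot: [-105.4, 90.0, -119.1]
contact_force: [-0.1, 1.0, 0.9]
gripper_width: 0.0003
time_s: 8.5
tcp_pos: [0.604, -0.0354, 0.1136]
eef_rot: [74.3, 89.9, 60.6]
contact_force: [0.6, 5.6, 0.4]
gripper_width: 0.0006
time_s: 8.7
tcp_pos: [0.604, -0.0355, 0.1136]
eef_rot: [74.0, 89.9, 60.3]
contact_force: [-1.0, 9.5, 1.3]
gripper_width: 0.0006
cover y range (rear strip) [-0.094   0.0003  0.0942] 1380
t 8.75 tcp [ 0.6041 -0.0355  0.1136] bal [0.0247 0.1116 0.1136] F [ 0.82  9.25 -0.27] w 0.0007 j [ 1.510e+01  1.940e+01 -1.690e+01 -1.000e-01 -5.360e+01 -1.187e+02]
turns rad [[0.0001, 0.0007, -0.0023], [-3.1415, 0.0036, 0.0011]]
shift cm after that turn [-0.14 -0.16  0.03]
shift cm after that turn [-0.14  0.16 -0.03]
shift cm now [-0.14 -0.16  0.03]
```

The cover is against its stop: force is up to 9 N and it reads 0 mm open. I'm backing off, rising and going over the bar key.

```bash
python3 -m creep '[[0,0,0,0,0.5,0,0],[0,0,0,0,1,0,0],[0,0,0,0,1.5,0,0],[0,0,0,-2,0,0,0],[0,0,0,-3,0,0,0],[0,0,0,-3,0,0,0],[0,0,0,-2,0,0,0],[0,0,0,0,0,0,0]]'; python3 -m creep '[[0,0,0,0,-3.3,-2.5,0],[0,0,0,0,-3.3,-2.5,0],[0,0,0,0,-3.3,-2.5,0],[0,0,0,0,-3.3,-2.5,0],[0,0,0,0,-3.3,-2.5,0],[0,0,0,0,0,0,0],[0,0,0,0,0,0,0],[0,0,0,0,0,0,0]]'; python3 -c "
from h import *
cover()
plan(loc(-.1,-.026,.075))"
```

```text
time_s: 9.55
tcp_pos: [0.6127, -0.007, 0.2171]
eef_rot: [19.3, 89.7, 5.6]
contact_force: [0.0, 0.4, 0.2]
gripper_width: 0.0004
time_s: 10.35
tcp_pos: [0.4508, -0.1381, 0.2134]
eef_rot: [-52.0, 90.0, -65.7]
contact_force: [0.5, -0.6, 0.2]
gripper_width: 0.0006
cover y range (rear strip) [-0.0937  0.0012  0.0944] 1379
t 10.4 tcp [ 0.4509 -0.138   0.2133] bal [-0.0997 -0.0243  0.2133] F [-0.11 -0.5  -0.46] w 0.0005 j [   7.     1.6  -25.1    0.   -63.2 -110.7]
turns rad [[0.0005, -0.0003, 0.0002], [-3.1411, -0.0003, -0.0004]]
shift cm after that turn [13.83 -0.17 -0.03]
shift cm after that turn [13.83  0.17  0.03]
shift cm now [13.83 -0.16 -0.02]
```

```bash
python3 -m creep '[[0,0,0,2.5,-0.2,0,0],[0,0,0,2.5,0,0,0],[0,0,0,2.5,0,0,0],[0,0,0,2.5,0,0,0],[0,0,0,2,0,0,0],[0,0,0,1.2,0,0,0],[0,0,0,0,0,0,0],[0,0,0,0,0,0,0]]'; python3 - <<'E'
from h import *
plan(loc(-.1,-.0265,.070))
img,d,ci=cap('side'); cv2.imwrite('pics/sd3.png',cv2.resize(img[160:280,220:380],None,fx=4.5,fy=4.5,interpolation=cv2.INTER_CUBIC))
E
```

```text
time_s: 11.2
tcp_pos: [0.4503, -0.1402, 0.0814]
eef_rot: [-148.0, 89.9, -161.7]
contact_force: [0.3, 0.1, 0.9]
gripper_width: 0.0005
t 11.2 tcp [ 0.4503 -0.1402  0.0814] bal [-0.0999 -0.0266  0.0814] F [0.29 0.1  0.87] w 0.0005 j [   6.7   10.2  -35.4    0.   -44.4 -110.4]
turns rad [[0.0008, -0.0009, 0.0005], [-3.1407, -0.0008, -0.0014]]
shift cm after that turn [ 1.14  0.01 -0.01]
shift cm after that turn [ 1.14 -0.01  0.01]
shift cm now [ 1.14  0.01 -0.01]
```

View pics/sd3.png

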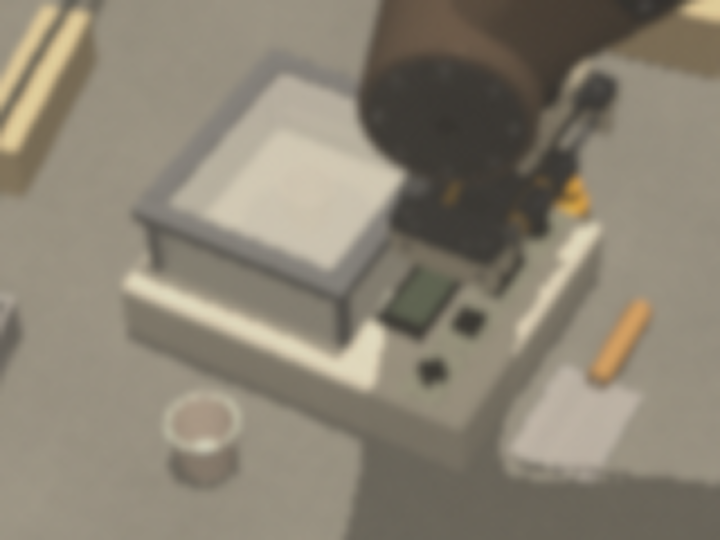

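The side view shows the cover shut over the case and the fingers above the bar key at crop (505,270). The square key (470,320) and cross key (432,372) are clear. I'm pressing in small steps.

```bash
python3 -m creep '[[0,0,0,0.4,0,0,0],[0,0,0,0.4,0,0,0],[0,0,0,0.2,0,0,0],[0,0,0,0,0,0,0],[0,0,0,0,0,0,0]]'; python3 -m creep '[[0,0,0,0.15,0,0,0],[0,0,0,0,0,0,0]]'; python3 -m creep '[[0,0,0,0.15,0,0,0],[0,0,0,0,0,0,0]]'
```

```text
time_s: 11.75
tcp_pos: [0.4497, -0.1406, 0.0716]
eef_rot: [-7.5, 90.0, -21.2]
contact_force: [-0.1, -0.4, 0.3]
gripper_width: 0.0008
time_s: 11.95
tcp_pos: [0.45, -0.1406, 0.0701]
eef_rot: [10.2, 90.0, -3.5]
contact_force: [-0.3, 0.5, 0.7]
gripper_width: 0.0008
time_s: 12.15
tcp_pos: [0.45, -0.1406, 0.0686]
eef_rot: [1.5, 90.0, -12.2]
contact_force: [0.6, 0.5, 1.4]
gripper_width: 0.0002
```

```bash
python3 -m creep '[[0,0,0,0.15,0,0,0],[0,0,0,0,0,0,0]]'; python3 -m creep '[[0,0,0,0.15,0,0,0],[0,0,0,0,0,0,0]]';python3 -m creep '[[0,0,0,0.1,0,0,0],[0,0,0,0,0,0,0]]'
```

```text
time_s: 12.35
tcp_pos: [0.45, -0.1406, 0.0671]
eef_rot: [5.9, 90.0, -7.8]
contact_force: [1.1, 0.5, 3.8]
gripper_width: 0.0006
time_s: 12.55
tcp_pos: [0.45, -0.1406, 0.0662]
eef_rot: [-16.2, 90.0, -29.9]
contact_force: [-2.3, 0.9, 9.6]
gripper_width: 0.0003
time_s: 12.75
tcp_pos: [0.45, -0.1406, 0.0659]
eef_rot: [-16.5, 90.0, -30.1]
contact_force: [-6.5, 2.5, 20.5]
gripper_width: 0.0006
```

The key has bottomed at z≈0.066 m, with the force rising past 4 N. I'm releasing and retreating.

```bash
python3 -m creep '[[0,0,0,-0.3,0,0,0],[0,0,0,-0.5,0,0,0],[0,0,0,-1,0,0,0],[0,0,0,-3,0,0,0],[0,0,0,-4,0,0,0],[0,0,0,-4.5,0,0,0],[0,0,0,-4.5,0,0,0],[0,0,0,0,0,0,0]]'; python3 -m creep '[[0,0,0,-3,0,-3,0],[0,0,0,0,-4,-2.5,0],[0,0,0,0,-4,-2.5,0],[0,0,0,0,0,0,0],[0,0,0,0,0,0,0],[0,0,0,0,0,0,0]]'; python3 - <<'E'
from h import *
im=cover(); plan(loc(-.1,-.026,.2))
img,d,ci=cap('wrist'); cv2.imwrite('pics/end.png',np.hstack([cv2.resize(im[170:370,200:360],(400,500)),cv2.resize(img,(400,300))[:, :].copy() if 0 else cv2.copyMakeBorder(cv2.resize(img,(400,300)),0,200,0,0,cv2.BORDER_CONSTANT)]))
for q in ['bar_key_top','round_key_top','square_key_top','cross_key_top']:
    for x in r.masks_of(q,'wrist')[:1]:
        vs,us=np.nonzero(x['pixels']); w=world(ci,d,us,vs); print(q,round(x['score'],2),np.median(w,0).round(4))
z=np.load('scene1.npz'); _,d2,c2=cap('scene')
for q in ['side_crucible','weight','spatula']:
    for x in r.look_for(q,'scene')[:2]: print(q,np.round(x['rect']),round(x['score'],2))
E
```

```text
time_s: 13.55
tcp_pos: [0.4525, -0.141, 0.2493]
eef_rot: [9.5, 89.4, -4.2]
contact_force: [-0.2, 0.5, -1.0]
gripper_width: 0.0002
time_s: 14.15
tcp_pos: [0.3533, -0.1991, 0.2727]
eef_rot: [46.9, 90.0, 33.2]
contact_force: [0.6, -0.2, -0.2]
gripper_width: 0.0005
cover y range (rear strip) [-0.0937 -0.0001  0.0943] 1375
t 14.2 tcp [ 0.3535 -0.199   0.2726] bal [-0.18   -0.1066  0.2726] F [-0.02  0.02 -0.8 ] w 0.0006 j [  -1.2   -7.9  -26.    -0.   -71.9 -102.5]
turns rad [[0.0003, -0.0003, -0.0], [-3.1413, 0.0001, -0.0004]]
shift cm after that turn [7.26 8.06 8.  ]
shift cm after that turn [ 7.26 -8.06 -8.  ]
shift cm now [7.25 8.06 8.  ]
bar_key_top 0.68 [ 0.4486 -0.1407  0.0692]
round_key_top 0.55 [ 0.4351 -0.1899  0.0692]
square_key_top 0.93 [ 0.4609 -0.09    0.0691]
cross_key_top 0.86 [ 0.4738 -0.0399  0.0687]
side_crucible [331. 288. 353. 313.] 0.57
weight [214. 241. 223. 256.] 0.65
weight [484. 239. 513. 272.] 0.6
spatula [325. 197. 380. 226.] 0.86
spatula [192. 196. 247. 211.] 0.71
```

View pics/end.png

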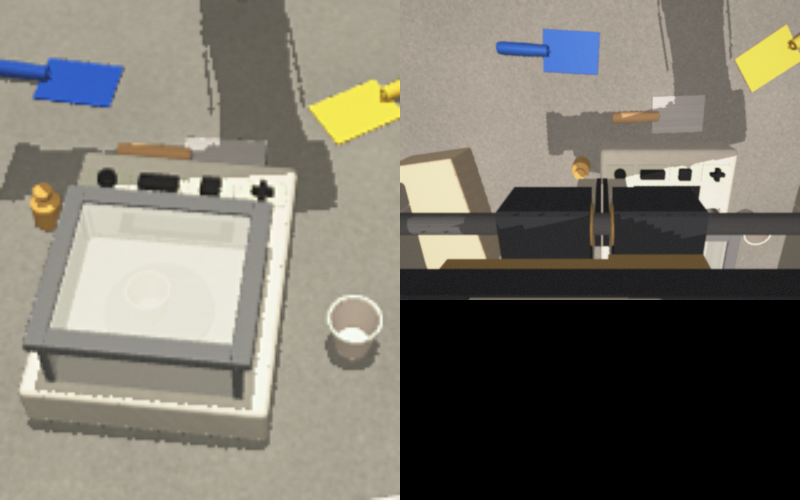

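The final picture shows the cover shut, with the crucible in place on the pan at (147,290). All four keys are up at about 69 mm, and the side crucible, weight and spatula are where they were. I'm handing in.

```bash
python3 -c "
from plant import r
print(r.close_job())"
```

```text
the job is handed in; nothing more can be done
None
```

The tare job is done and handed in; no verdict was reported. I pushed the cover shut with the closed fingertips until it met its stop, at about 9 N. Then I pressed the bar key until it bottomed at z ≈ 66 mm and let it spring back. The press peaked at about 20 N along the key, against the 30 N limit. I took about 14 s of the 42 s allowed.

**Last checks:**
- **Cover:** it reads about 0 mm open in the depth image.
- **Keys:** all four tops measure 69 mm, the same as before the press within noise.
- **Loose things:** the pan crucible looks in place under the cover. The side crucible and the weight were found within 1–4 pixels of where they started.
- **Robot:** the arm is clear of everything and force readings are at noise level.

**What disagreed or went unchecked:**
- **Spatula:** the detector missed the real one in the last picture and listed only its yellow and blue look-alikes. I checked it by eye and it looks unmoved.
- **Weight:** the detector also gave a second hit at (499,255), which I took to be a different object.
- **Firebrick, jar and brush:** I did not measure these again, but the arm never came near them.

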